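# Open the sprung lid of a board-test fixture

## Robot

A 6-joint arm with a two-finger parallel gripper is mounted at the origin on the work surface. World frame = base frame: x ahead of the robot, y to its left, z up, the work surface at z = 0. Lengths are in m, angles in degrees, forces in N, time in s.
With the tool pointing down it reaches from about 0.375 to 0.9 m from the base axis. Payload 3.1 kg.
Tool frame: the origin (TCP) lies on the centre line of the jaws, within the pads' length; the fingertips stand 25 mm ahead of it and the grasp point (between the pads) lies 6 mm ahead of it; z points along the fingers, y is the line along which they close (so a half turn about z gives the same grasp; the last joint's range is limited). The gripper opens to 87 mm and grips with 3 to 60 N. Pads are 19 mm wide; open, the fingers measure 117 mm over their backs; the gripper's body (75 mm by 190 mm) begins 51 mm behind the grasp point.
Start: joints at [66.836, 30.224, 82.088, -0, 67.689, -10.227], TCP at [0.14, 0.609, 0.248] pointing down, gripper open.
Joint ranges: [-176.69, 176.69], [-43.24, 126.21], [12.49, 139.97], [-82, 262], [0, 151.66], [-163.58, 163.58]. Speed limits (degrees/s): [159.86, 159.86, 180, 180, 180, 180].

## Interface

Orientations are given as a 3x3 rotation matrix whose columns are the frame's x, y, z axes.
In Python, from rig import bot, cams, models gives the robot as it stands. The module is installed in compiled form; this text tells all that it offers.
- The arm moves only by the shell command python3 -m handwheel 'ROWS' [OPENING]. ROWS is JSON, a list of rows, each a list of 6 numbers: the shift along the world's x, y, z each as a share of 1 m, from -1 to 1, then the turn, a rotation vector about the world's x, y, z each as a share of 2 rad, from -1 to 1. In form: [[dx, dy, dz, wx, wy, wz], ...]. A call has exactly 8 rows; each row is the pose to reach, as a shift and turn from the pose commanded when the call began; what a row does not reach only later rows make up. A row lasts 1/12 s, in which the tool goes at most 41.7 mm and 7.16 degrees, less where a joint would pass 70% of its speed; a pose out of reach is approached as far as the arm can. A call with a number of a shift or a turn outside -1 to 1 is refused whole. A call with a gripper value outside its range is refused whole. OPENING is the opening, from -1 (shut) to 1 (fully open), so that 0 is half open, set as the call begins (- or left out, the last holds). The fingers move at their own pace and stop on an object; the grip force is fixed at half the most. Time passes only in rows, so rows that repeat a pose let the fingers close, or fill a call up. It gives the time, the measured TCP pose, the force, the opening and the grip force at its end, in the units of the state.
- bot.read_state(): the state, without advancing time (a new reading comes with each control period).
- cams.capture(name): name is "scene" or "side" or "wrist"; returns (picture, depth): 480x640x3 uint8, blue, green, red; 480x640 float32, m along the optical axis (not along the pixel's ray), 0 where there is no reading.
- cams.calibration(name): a dict with "mtx" (3x3 intrinsics, pixels), "dist_coeffs" ([k1, k2, p1, p2, k3] as OpenCV has them; the pictures are not rectified), "R" (3x3) and "t" (3): a world point X has camera coordinates R X + t; the wrist camera has in their place "tool_from_camera" (4x4, takes a point from camera to tool coordinates, whose origin is the TCP and whose axes are the flange's). Camera axes: x right, y down, z forward; pixel columns grow to the right and rows downward; lengths in m; the calibration is good to about 2 mm. A picture is of the moment at which its call begins: read the wrist's pose just before it. calibration takes no time and is no camera call.
- bot.hand_in(): hands the job in; it is judged then, once.
Trained networks look in the newest picture that a camera, given by its name, has taken for a name from the list of things; names that differ only in an ending like _2 or _b are one class to them, and where a whole thing is asked for, a point or a joint stands for the part that bears it (a point fixed in the world has none). Each returns a list of dicts, best first, with "conf" (0 to 1); they miss things now and then, are a little off and sometimes report something else, mostly with a low value. They report only what shows in the picture. A call takes as long as a camera call.
- models.spot_in(query, camera): "position" ([column, row] in pixels, amid what is visible of it).
- models.tip_of(query, camera): "position" ([column, row] in pixels: a listed point, or the origin of a listed thing).
The state is a dict: "time_s": time; "joint_positions": joint angles; "qvel": joint speeds; "tau": joint torques, N m; "position": TCP position; "tcp_rot": TCP orientation; "force": force on the tool from outside, world axes, zero at the start; "moment": the same for the moment, N m; "opening": opening from 0.0 (shut) to 1.0 (fully open); "grasp_force": force on a finger pad.
Only numpy, scipy, OpenCV 4.12 (cv2) and the standard library are available. Lean on these libraries where they do the work, as an engineer would, in place of code of your own. Each camera call takes 0.05 s, during which the arm holds its last target. There are 200 camera calls.

## Task

The board in the test fixture has passed; open the fixture so that it can be taken out next. With the fingertips press the thumb paddle of the front latch down until the lid springs up, then push the lid back until it rests on its rear stop and stays there, guiding it so that it does not slam and using only fingertip force. Pick up nothing: leave the board in its nest and the things beside the fixture where they stand.

Things in the scene. Friction and masses are not known exactly. Their poses are not given: they have to be found in the camera images.
- fixture: Clamshell test fixture for circuit boards, fixed to the bench: black housing 160 (x) x 190 (y) mm on feet, rim 62 mm high, closed lid on it up to 76 mm; the latch paddle projects from its front. Origin: centre of its underside on the bench. Its -x axis points out of the front (towards the robot, latch side), +x to the hinge at the rear, z up.
- latch (a joint): Front latch, a steel bell-crank on a pin along the fixture's y axis, 40 mm behind (+x of) point paddle. 0 = latched at rest, grows as the paddle is pressed down, 0.24 rad = fully down (stop); the lid is freed at about 0.17 rad. A spring brings it back to 0. Pressing at point paddle takes about 2 N at first, 5 to 7 N at release, 7 to 8 N at the stop.
- lid (a joint): Lid angle in rad: 0 to 0.02 = shut and latched; about 0.73 = where its springs leave it after release (takes about half a second); 1.83 = fully open, leaning back past upright on the rear stop. The springs act only up to there: above that the lid's own weight (0.22 to 0.35 kg in all, damped hinge) lets it sink back to 0.73 until it is past upright (1.57), and from there on it settles back by itself to the stop.
- paddle (a point): Point to press on top of the latch's thumb paddle (ribbed steel plate 40 mm wide in y, 43 mm long in x, 5 mm thick, 49 mm above the bench); 123 mm in front of the fixture's origin, 13 mm from the paddle's free end. The hook stands 26 mm behind this point, rising 28 mm above the paddle, and its top leans forward 8 mm when the paddle is fully down.
- lid_front (a point): Middle of the lid's lower front edge, 150 mm from the hinge axis; moves with the lid, up and back in an arc. The lid is an aluminium frame 180 mm wide, 12 mm thick, with a clear window; its front rail is 24 mm deep, flat below; behind it four plastic pushers hang 9 mm below the underside, up to 108 mm from the hinge axis. A steel strike 24 mm wide projects 10 mm forward of the edge's middle.
- lid_hinge (a point): Middle of the lid's hinge axis, which runs along the fixture's y axis; 70 mm behind (+x of) the fixture's origin, 64 mm above the bench, level with the lid's underside.
- board_mid (a point): Centre of the green circuit board, 94 x 124 x 3 mm, lying loose in the nest under the lid; leave it there.
- module_a_mid (a point): Bystander: regulator module, brown board 55 x 75 mm with three aluminium heatsinks, 41 mm high; point half-way up its middle.
- module_b_mid (a point): Bystander: second module, the same.
- reel_mid (a point): Bystander: reel of solder standing on its flange, 58 mm across, 48 mm high; point at its centre.
- tin_mid (a point): Bystander: small round metal tin, 52 mm across, 30 mm high; point at its centre.

How it is judged (in metres and radians):
On the way, in this order (a step that is already met when the one before it is completed fails the run):
1. the latch paddle is pressed down and the lid springs free of the hook (value of joint latch above 0.1 rad and value of joint lid above 0.05 rad).
2. the lid is pushed back on to its rear stop (value of joint lid above 1.75 rad), for 0.2 s.
At the end, for the whole second after the job is handed in: The lid leans at rest on its rear stop (beyond 1.75 rad), the latch is back up (below 0.04 rad), the board is still in its nest (moved less than 8 mm) and the four things beside the fixture have moved less than 25 mm (value of joint lid above 1.75 rad and velocity of joint lid between -0.05 and 0.05 rad/s and value of joint latch below 0.04 rad and distance of each of module_a_mid, module_b_mid, reel_mid, tin_mid from where it was at the start of the episode below 0.025 m and distance of board_mid from where it was at the start of the episode below 0.008 m); the robot touches nothing.
It fails at once if the board in the nest or a thing beside the fixture is picked up, carried or pushed away (board 8 mm, others 25 mm) (distance of any of module_a_mid, module_b_mid, reel_mid, tin_mid from where it was at the start of the episode above 0.025 m or distance of board_mid from where it was at the start of the episode above 0.008 m).
It fails at once if the lid slams on to its rear stop (faster than 4 rad/s beyond 1.6 rad) (value of joint lid above 1.6 rad and velocity of joint lid above 4 rad/s).
It fails at once if the lid or the latch is forced (contact force over 45 N) (contact force between any of the fingers, the arm and fixture above 45 N).
It also fails if it takes over 45 s, if anything falls off the work surface, if the arm or the gripper's body presses on something with over 40 N, if the wrist force passes 120 N, or if a joint passes its speed limit or range.

## Working session

There is one attempt and no reset: what is moved stays moved. The work goes in short steps, Python scripts to look and compute and a shell command to move; the robot and the scene stay as the last step left them, time stands still between calls to the robot, and variables do not carry over. Pictures are saved under pics/ and viewed, at most 10 in all, crops included, and the job is handed in when it is done.

```bash
mkdir -p pics
cat > h.py <<'E'
import numpy as np,cv2
from rig import bot,cams,models
def ray(c,uv):
    k=cams.calibration(c);p=cv2.undistortPoints(np.array([[uv]],float),np.array(k['mtx']),np.array(k['dist_coeffs']))[0,0]
    return np.array([p[0],p[1],1.])
def world(c,uv,d=None,z=None):
    k=cams.calibration(c);R=np.array(k['R']);t=np.array(k['t']);r=ray(c,uv)
    o=-R.T@t;w=R.T@r
    if d is None: d=(z-o[2])/w[2]
    return o+w*d
def tri(uv1,uv2,c1='scene',c2='side'):
    A=[];b=[]
    for c,uv in((c1,uv1),(c2,uv2)):
        o=world(c,uv,0);w=world(c,uv,1)-o;w/=np.linalg.norm(w);P=np.eye(3)-np.outer(w,w);A.append(P);b.append(P@o)
    A=np.vstack(A);b=np.hstack(b);x=np.linalg.lstsq(A,b,rcond=None)[0]
    return x,np.linalg.norm(A@x-b)
E
python3 - <<'E'
from h import *
np.set_printoptions(precision=3,suppress=True)
im={}
for c in('scene','side'):
    p,d=cams.capture(c);im[c]=p;cv2.imwrite(f'pics/{c}0.png',p);
    k=cams.calibration(c);print(c,'cam at',-np.array(k['R']).T@np.array(k['t']))
    for q in('fixture','paddle','lid_front','lid_hinge','board_mid','module_a_mid','reel_mid','tin_mid'):
        r=models.tip_of(q,c)
        for x in r[:2]:
            u,v=[int(round(a)) for a in x['position']];dd=d[min(v,479),min(u,639)]
            print(c,q,[u,v],round(x['conf'],2),world(c,x['position'],dd) if dd>0 else None)
print(bot.read_state())
E
```

```text
scene cam at [0.999 0.491 0.512]
scene fixture [277, 260] 0.65 [0.628 0.03  0.074]
scene paddle [329, 206] 0.55 [ 0.442 -0.049  0.048]
scene paddle [390, 280] 0.46 [0.523 0.149 0.044]
scene lid_front [313, 205] 0.93 [ 0.491 -0.037  0.077]
scene lid_hinge [244, 247] 0.68 [ 0.638 -0.031  0.07 ]
scene lid_hinge [337, 316] 0.53 [0.623 0.141 0.036]
scene module_a_mid [188, 235] 0.95 [ 0.648 -0.174  0.031]
scene reel_mid [391, 278] 0.73 [0.521 0.15  0.046]
scene tin_mid [233, 204] 0.7 [ 0.531 -0.204  0.028]
side cam at [ 0.468 -0.586  0.725]
side fixture [304, 275] 0.9 [ 0.555 -0.097  0.075]
side paddle [234, 273] 0.86 [ 0.44  -0.055  0.051]
side lid_front [260, 260] 0.73 [ 0.488 -0.052  0.073]
side lid_front [301, 274] 0.56 [ 0.551 -0.093  0.073]
side lid_hinge [344, 247] 0.71 [ 0.633 -0.048  0.075]
side module_a_mid [365, 339] 0.97 [ 0.634 -0.211  0.04 ]
side reel_mid [258, 206] 0.57 [0.498 0.104 0.047]
side tin_mid [295, 359] 0.94 [ 0.521 -0.223  0.03 ]
{'time_s': 0.9, 'joint_positions': array([ 66.833,  30.221,  82.088,   0.001,  67.688, -10.227]), 'qvel': array([-0.008,  0.018, -0.044, -0.016, -0.051,  0.066]), 'tau': array([ -0.   , -43.999, -17.699,   0.063,   0.05 ,  -0.   ]), 'position': array([0.14 , 0.609, 0.248]), 'tcp_rot': array([[-0.975,  0.224, -0.   ],
       [ 0.224,  0.975,  0.   ],
       [ 0.   ,  0.   , -1.   ]]), 'force': array([-0.428, -0.785, -0.052]), 'moment': array([-0.016, -0.045,  0.056]), 'grasp_force': 0.0, 'opening': 1.0028018433086132}
```

View pics/scene0.png

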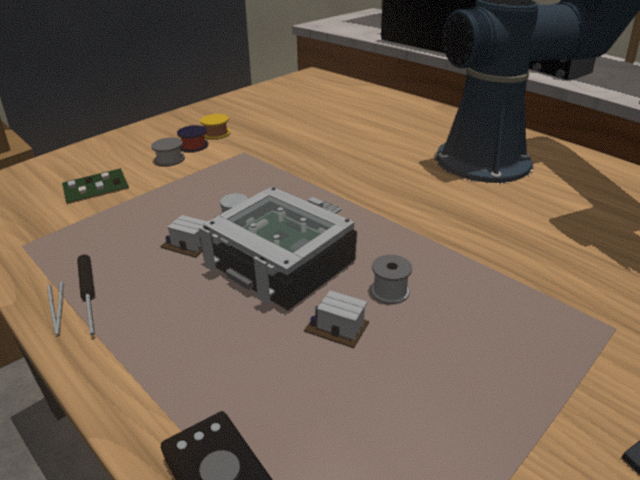

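View pics/side0.png

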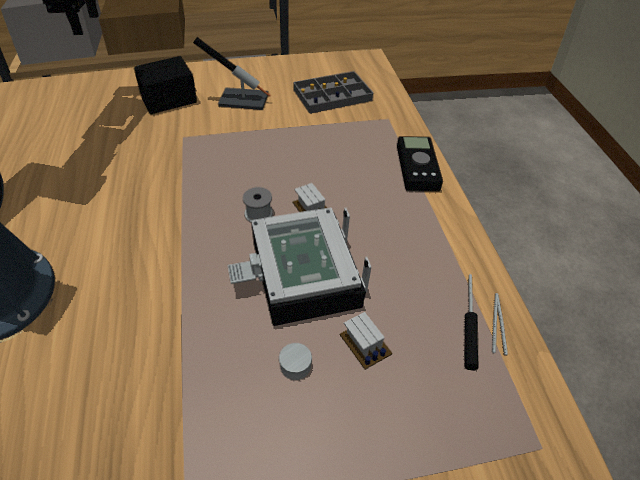

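The scene view shows the closed fixture near (280,240), with its latch paddle at (328,207). In the side view the paddle is at (240,273), the tin at (296,361), the modules at (366,340) and (310,198), and the reel at (258,203). I'll fit the lid's outline from depth.

Run:
```python
from h import *
np.set_printoptions(precision=3,suppress=True)
for c in('scene','side'):
    p,d=cams.capture(c);k=cams.calibration(c)
    v,u=np.mgrid[0:480,0:640];uv=np.stack([u.ravel(),v.ravel()],1).astype(float)
    n=cv2.undistortPoints(uv[:,None],np.array(k['mtx']),np.array(k['dist_coeffs']))[:,0]
    D=d.ravel();X=np.c_[n*D[:,None],D];W=(X-np.array(k['t']))@np.array(k['R'])
    box=(D>0)&(W[:,0]>.36)&(W[:,0]<.75)&(W[:,1]>-.3)&(W[:,1]<.2)
    near=box&(abs(W[:,0]-.56)<.16)&(abs(W[:,1]+.04)<.16)
    m=near&(W[:,2]>.068)&(W[:,2]<.084)
    # largest comp
    lab=cv2.connectedComponentsWithStats(m.reshape(480,640).astype(np.uint8))
    i=1+np.argmax(lab[2][1:,4]);q=W[(lab[1]==i).ravel()]
    r=cv2.minAreaRect(q[:,:2].astype(np.float32));print(c,r,'z',np.median(q[:,2]));print(cv2.boxPoints(r))
    m=box&(W[:,0]<.48)&(W[:,2]>.035)&(W[:,2]<.06)&(W[:,1]<.05)&(W[:,1]>-.15)
    q=W[m];print('paddle',len(q),q.min(0),q.max(0),np.median(q,0),cv2.minAreaRect(q[:,:2].astype(np.float32)))
r=tri((329,206),(234,273));print(r, tri((313,205),(260,260)),tri((244,247),(344,247)))
for q in('module_a_mid','reel_mid','tin_mid'):
  for c in('scene','side'):
    print(q,c,[(np.round(x['position']),round(x['conf'],2),world(c,x['position'],z=.02)) for x in models.spot_in(q,c)[:3]])
```

```text
scene ((0.554405689239502, -0.041210658848285675), (0.171461284160614, 0.18368270993232727), 4.170248985290527) z 0.07339963650198955
[[ 0.462  0.044]
 [ 0.476 -0.139]
 [ 0.647 -0.127]
 [ 0.633  0.057]]
paddle 132 [ 0.429 -0.07   0.036] [0.479 0.048 0.059] [ 0.44  -0.043  0.046] ((0.4498085379600525, -0.008545875549316406), (0.12570825219154358, 0.026839585974812508), 74.218505859375)
side ((0.5564494132995605, -0.04357142001390457), (0.17277449369430542, 0.1841735690832138), 3.956655979156494) z 0.07617465292158111
[[ 0.464  0.042]
 [ 0.477 -0.141]
 [ 0.649 -0.129]
 [ 0.636  0.054]]
paddle 492 [ 0.431 -0.073  0.041] [0.48  0.047 0.06 ] [ 0.454 -0.054  0.049] ((0.4556376039981842, -0.0130913145840168), (0.12080415338277817, 0.048522066324949265), 89.99996185302734)
(array([ 0.44 , -0.051,  0.046]), np.float64(0.0009844559391128617)) (array([ 0.485, -0.046,  0.068]), np.float64(0.0037943168098093748)) (array([ 0.635, -0.038,  0.065]), np.float64(0.002662277733576741))
module_a_mid scene [(array([184., 237.]), 0.74, array([ 0.649, -0.188,  0.02 ]))]
module_a_mid side [(array([364., 341.]), 0.65, array([ 0.638, -0.204,  0.02 ])), (array([305., 268.]), 0.32, array([ 0.568, -0.039,  0.02 ]))]
reel_mid scene [(array([390., 278.]), 0.8, array([0.496, 0.13 , 0.02 ]))]
reel_mid side [(array([259., 206.]), 0.89, array([0.502, 0.131, 0.02 ]))]
tin_mid scene [(array([229., 201.]), 0.64, array([ 0.523, -0.231,  0.02 ])), (array([327., 206.]), 0.49, array([ 0.411, -0.085,  0.02 ]))]
tin_mid side [(array([297., 360.]), 0.59, array([ 0.525, -0.219,  0.02 ])), (array([246., 271.]), 0.31, array([ 0.46, -0.03,  0.02]))]
```

```bash
python3 -c "
from rig import cams;print(cams.calibration('wrist')['tool_from_camera'])"
python3 -m handwheel '[[0.035,-0.025,0,0,0,0.02],[0.07,-0.05,0,0,0,0.04],[0.1,-0.075,0,0,0,0.06],[0.135,-0.1,0,0,0,0.08],[0.17,-0.125,0,0,0,0.1],[0.2,-0.15,0,0,0,0.12],[0.235,-0.175,0,0,0,0.14],[0.26,-0.2,0,0,0,0.148]]' -1
```

```text
[[-1.44441191e-04 -9.58902866e-01 -2.83734509e-01  7.82305579e-02]
 [ 9.99999554e-01  1.26465751e-04 -9.36472264e-04  1.53057244e-03]
 [ 9.33868636e-04 -2.83734518e-01  9.58902420e-01 -1.37773407e-01]
 [ 0.00000000e+00  0.00000000e+00  0.00000000e+00  1.00000000e+00]]
time_s: 1.97
position: [0.4026, 0.408, 0.2479]
tcp_rot: [[-0.997, -0.071, 0.002], [-0.071, 0.997, 0.001], [-0.002, 0.001, -1.0]]
force: [-0.1, -0.3, 0.1]
opening: 0.475
grasp_force: 0.0
```

```bash
python3 -m handwheel '[[0.01,-0.035,0,0,0,0],[0.02,-0.075,0,0,0,0],[0.031,-0.11,-0.01,0.002,-0.03,0],[0.031,-0.15,-0.02,0.004,-0.06,0],[0.031,-0.19,-0.03,0.006,-0.09,0],[0.031,-0.23,-0.04,0.008,-0.11,0],[0.031,-0.27,-0.05,0.0093,-0.1306,0],[0.031,-0.3,-0.05,0.0093,-0.1306,0]]' -1
python3 -m handwheel '[[0,-0.03,-0.01,0,0,0],[0,-0.065,-0.02,0,0,0],[0,-0.1,-0.03,0,0,0],[0,-0.125,-0.04,0,0,0],[0,-0.145,-0.05,0,0,0],[0,-0.155,-0.06,0,0,0],[0,-0.16,-0.065,0,0,0],[0,-0.16,-0.07,0,0,0]]'
python3 - <<'E'
from h import *
p,d=cams.capture('side');cv2.imwrite('pics/side1.png',cv2.resize(p[180:340,140:400],None,fx=3,fy=3))
E
```

```text
time_s: 2.63
position: [0.4272, 0.1071, 0.1959]
tcp_rot: [[-0.965, -0.07, 0.254], [-0.067, 0.998, 0.018], [-0.254, -0.0, -0.967]]
force: [-0.4, -0.1, 0.3]
opening: 0.008
grasp_force: 0.0
time_s: 3.3
position: [0.4317, -0.0528, 0.1273]
tcp_rot: [[-0.963, -0.067, 0.259], [-0.065, 0.998, 0.017], [-0.26, -0.001, -0.966]]
force: [-0.2, -0.2, -1.2]
opening: 0.009
grasp_force: 0.0
```

View pics/side1.png

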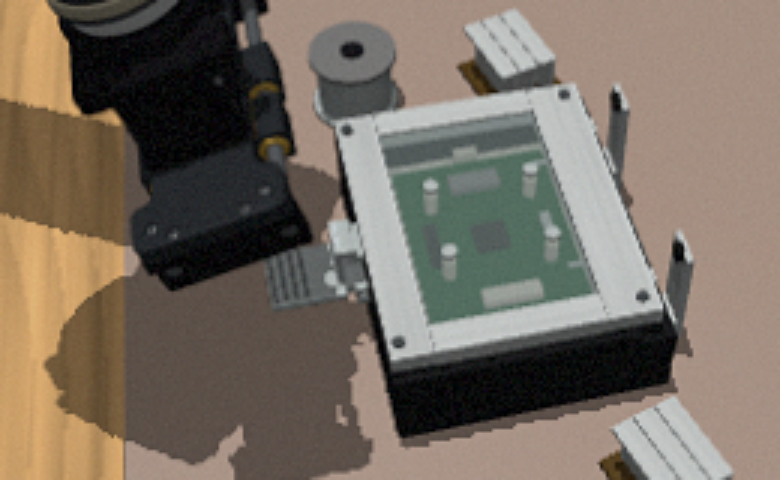

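The gripper stands above and in front of the paddle (about (290,278) in the crop). I'll move in 6 mm and go down.

```bash
python3 -m handwheel '[[0.006,0.001,-0.01,0,0,0],[0.007,0.001,-0.02,0,0,0],[0.007,0.001,-0.03,0,0,0],[0.007,0.001,-0.04,0,0,0],[0.007,0.001,-0.045,0,0,0],[0.007,0.001,-0.05,0,0,0],[0.007,0.001,-0.052,0,0,0],[0.007,0.001,-0.052,0,0,0]]'
python3 -m handwheel '[[0,0,-0.001,0,0,0],[0,0,-0.002,0,0,0],[0,0,-0.003,0,0,0],[0,0,-0.004,0,0,0],[0,0,-0.005,0,0,0],[0,0,-0.005,0,0,0],[0,0,-0.005,0,0,0],[0,0,-0.005,0,0,0]]'
```

```text
time_s: 4.02
position: [0.4421, -0.0492, 0.08]
tcp_rot: [[-0.965, -0.071, 0.251], [-0.069, 0.997, 0.016], [-0.252, -0.002, -0.968]]
force: [1.1, -0.1, 0.4]
opening: 0.005
grasp_force: 0.0
time_s: 4.68
position: [0.4428, -0.049, 0.0763]
tcp_rot: [[-0.967, -0.068, 0.247], [-0.067, 0.998, 0.015], [-0.248, -0.002, -0.969]]
force: [-0.1, -0.2, -0.6]
opening: 0.008
grasp_force: 0.0
```

```bash
python3 -c "
from rig import bot;s=bot.read_state();print(s['joint_positions'],s['position'])"
python3 -m handwheel '[[0,0,-0.002,0,0.004,0],[0,0,-0.003,0,0.008,0],[0,0,-0.004,0,0.012,0],[0,0,-0.005,0,0.016,0],[0,0,-0.006,0,0.02,0],[0,0,-0.006,0,0.02,0],[0,0,-0.006,0,0.02,0],[0,0,-0.006,0,0.02,0]]'
```

```text
[ -25.23440817   35.07742361  125.50961493   45.51519104    9.62124822
 -163.52177629] [ 0.4427833  -0.04900257  0.07633683]
time_s: 5.35
position: [0.4431, -0.0491, 0.0706]
tcp_rot: [[-0.975, -0.068, 0.209], [-0.067, 0.998, 0.015], [-0.21, 0.001, -0.978]]
force: [0.3, 0.9, 3.8]
opening: 0.006
grasp_force: 1.9
```

```bash
python3 -m handwheel '[[0.001,0,-0.001,0,0.005,0],[0.001,0,-0.002,0,0.01,0],[0.001,0,-0.003,0,0.015,0],[0.001,0,-0.004,0,0.02,0],[0.001,0,-0.004,0,0.02,0],[0.001,0,-0.004,0,0.02,0],[0.001,0,-0.004,0,0.02,0],[0.001,0,-0.004,0,0.02,0]]'
python3 -c "
from rig import bot;s=bot.read_state();print(s['joint_positions'],s['position'])"
```

```text
time_s: 6.02
position: [0.444, -0.0491, 0.0669]
tcp_rot: [[-0.983, -0.068, 0.17], [-0.067, 0.998, 0.015], [-0.171, 0.003, -0.985]]
force: [0.3, -0.3, 7.3]
opening: 0.001
grasp_force: 4.1
[ -23.77291112   36.08121937  122.37324118   20.30133326   13.71222464
 -137.07557669] [ 0.44396967 -0.04906657  0.06685078]
```

```bash
python3 -m handwheel '[[0,0,-0.0005,0,0,0],[0,0,-0.001,0,0,0],[0,0,-0.0015,0,0,0],[0,0,-0.0015,0,0,0],[0,0,-0.0015,0,0,0],[0,0,-0.0015,0,0,0],[0,0,-0.0015,0,0,0],[0,0,-0.0015,0,0,0]]'
python3 - <<'E'
from h import *
p,d=cams.capture('side');cv2.imwrite('pics/side2.png',cv2.resize(p[140:340,140:400],None,fx=3,fy=3))
E
```

```text
time_s: 6.68
position: [0.4439, -0.0491, 0.0659]
tcp_rot: [[-0.983, -0.068, 0.171], [-0.067, 0.998, 0.014], [-0.172, 0.003, -0.985]]
force: [-1.3, 1.6, 15.7]
opening: 0.004
grasp_force: 7.5
```

View pics/side2.png

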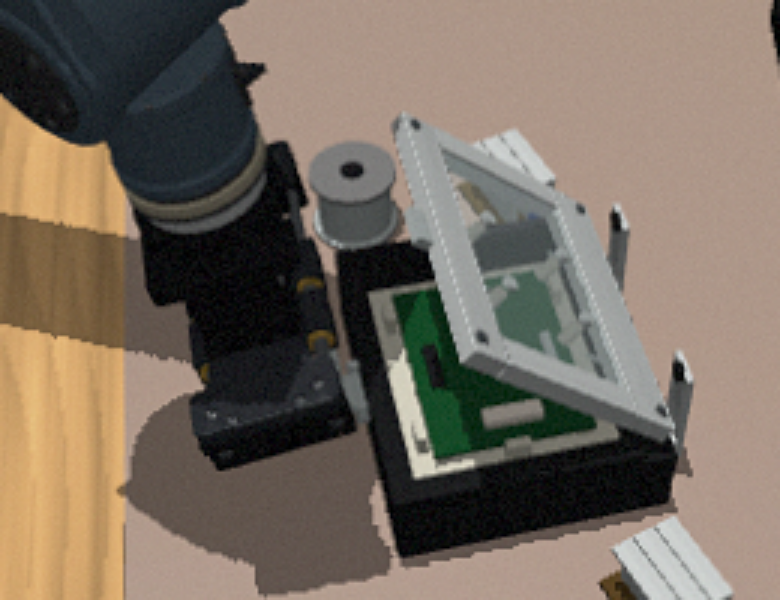

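The side view shows the lid sprung free and leaning at about 0.73 rad, strike at (420,228) in the crop, with the board in its nest. Next I'll lift off the paddle to strike height.

```bash
python3 -m handwheel '[[-0.001,0,0.008,0,0,0],[-0.002,0,0.025,0,0,0],[-0.003,0,0.045,0,0,0],[-0.003,0,0.065,0,0,0],[-0.002,0,0.085,0,0,0],[0,0.001,0.1,0,0,0],[0.01,0.001,0.11,0,0,0],[0.02,0.002,0.112,0,0,0]]'
python3 -m handwheel '[[0.008,0.001,0,0,0,0],[0.014,0.001,0,0,0,0],[0.02,0.001,0,0,0,0],[0.024,0.001,0,0,0,0],[0.024,0.001,0,0,0,0],[0.024,0.001,0,0,0,0],[0.024,0.001,0,0,0,0],[0.024,0.001,0,0,0,0]]'
python3 - <<'E'
from h import *
print(bot.read_state()['joint_positions'])
p,d=cams.capture('side');cv2.imwrite('pics/side3.png',cv2.resize(p[140:340,140:400],None,fx=3,fy=3))
E
```

```text
time_s: 7.4
position: [0.4644, -0.0471, 0.1784]
tcp_rot: [[-0.983, -0.068, 0.172], [-0.067, 0.998, 0.014], [-0.172, 0.003, -0.985]]
force: [0.4, -0.3, 0.9]
opening: 0.006
grasp_force: 0.0
time_s: 8.07
position: [0.4872, -0.0458, 0.1765]
tcp_rot: [[-0.983, -0.068, 0.168], [-0.067, 0.998, 0.016], [-0.169, 0.004, -0.986]]
force: [-0.5, -0.3, -0.8]
opening: 0.006
grasp_force: 0.0
[ -21.02292053   23.69033953  111.90992067    7.34306788   35.90064848
 -120.54842664]
```

View pics/side3.png

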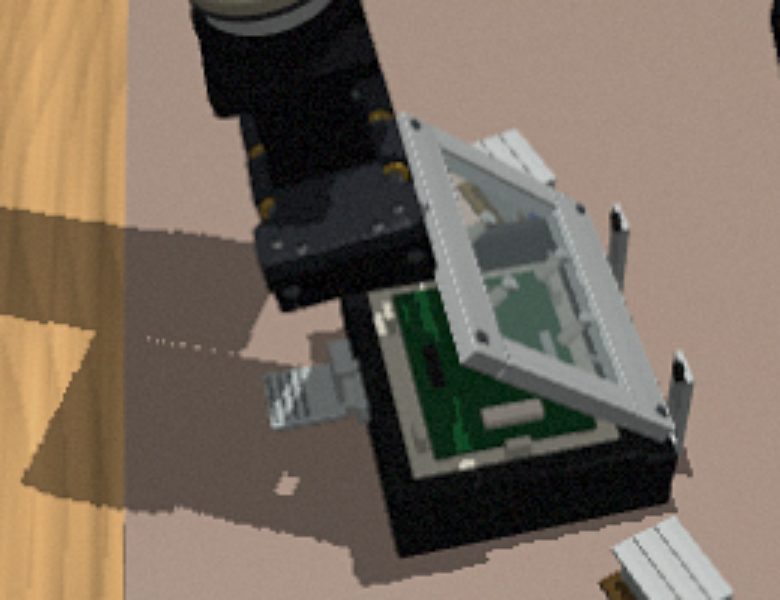

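The latch is back up (300,385) and the gripper stands just in front of the strike. Now I'll push the lid along its arc.

```bash
python3 -m handwheel '[[0.004,0,0,0,0,0],[0.009,0.001,0,0,0,0],[0.014,0.001,0,0,0,0],[0.019,0.001,0.002,0,0,0],[0.024,0.002,0.006,0,0,0],[0.029,0.002,0.011,0,0,0],[0.033,0.002,0.015,0,0,0],[0.037,0.003,0.018,0,0,0]]'
python3 -m handwheel '[[0.004,0,0.003,0,0,0],[0.008,0.001,0.006,0,0,0],[0.012,0.001,0.009,0,0,0],[0.016,0.001,0.012,0,0,0],[0.02,0.001,0.014,0,0,0],[0.024,0.002,0.016,0,0,0],[0.027,0.002,0.017,0,0,0],[0.027,0.002,0.017,0,0,0]]'
python3 - <<'E'
from h import *
p,d=cams.capture('side');cv2.imwrite('pics/side4.png',cv2.resize(p[140:340,140:400],None,fx=3,fy=3))
E
```

```text
time_s: 8.78
position: [0.5256, -0.0431, 0.1956]
tcp_rot: [[-0.983, -0.068, 0.17], [-0.067, 0.998, 0.015], [-0.171, 0.003, -0.985]]
force: [-1.3, -1.8, -1.0]
opening: 0.008
grasp_force: 0.6
time_s: 9.45
position: [0.5529, -0.0411, 0.2123]
tcp_rot: [[-0.983, -0.068, 0.171], [-0.067, 0.998, 0.015], [-0.171, 0.003, -0.985]]
force: [0.2, 0.3, -0.6]
opening: 0.002
grasp_force: 0.3
```

View pics/side4.png

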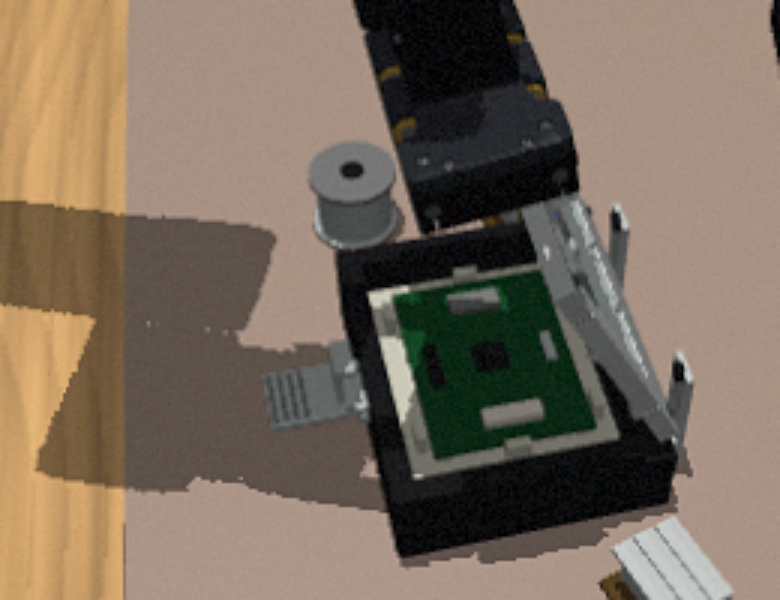

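The lid is following the fingers at about 1.1 rad; board, reel and module are undisturbed. Continuing.

```bash
python3 -m handwheel '[[0.005,0,0.003,0,0,0],[0.01,0.001,0.006,0,0,0],[0.016,0.001,0.008,0,0,0],[0.022,0.001,0.01,0,0,0],[0.028,0.002,0.012,0,0,0],[0.034,0.002,0.013,0,0,0],[0.039,0.003,0.014,0,0,0],[0.043,0.003,0.014,0,0,0]]'
python3 -m handwheel '[[0.004,0,0,0,0,0],[0.008,0.001,0,0,0,0],[0.012,0.001,0,0,0,0],[0.016,0.001,0,0,0,0],[0.02,0.001,0,0,0,0],[0.024,0.002,0,0,0,0],[0.028,0.002,0,0,0,0],[0.031,0.002,0,0,0,0]]'
python3 -m handwheel '[[0.003,0,0,0,0,0],[0.006,0.001,0,0,0,0],[0.009,0.001,0,0,0,0],[0.012,0.001,0,0,0,0],[0.015,0.001,0,0,0,0],[0.018,0.001,-0.001,0,0,0],[0.02,0.001,-0.001,0,0,0],[0.02,0.001,-0.001,0,0,0]]'
python3 - <<'E'
from h import *
p,d=cams.capture('side');cv2.imwrite('pics/side5.png',cv2.resize(p[140:340,140:400],None,fx=3,fy=3))
E
```

```text
time_s: 10.17
position: [0.5958, -0.0379, 0.2261]
tcp_rot: [[-0.983, -0.069, 0.17], [-0.067, 0.998, 0.015], [-0.171, 0.003, -0.985]]
force: [-1.7, -0.1, -0.3]
opening: 0.009
grasp_force: 0.1
time_s: 10.83
position: [0.6264, -0.036, 0.2259]
tcp_rot: [[-0.983, -0.068, 0.17], [-0.067, 0.998, 0.015], [-0.17, 0.004, -0.985]]
force: [0.0, 0.6, 0.1]
opening: 0.004
grasp_force: 0.0
time_s: 11.5
position: [0.6462, -0.035, 0.2248]
tcp_rot: [[-0.983, -0.068, 0.169], [-0.067, 0.998, 0.015], [-0.17, 0.004, -0.985]]
force: [0.0, 0.3, -0.2]
opening: 0.009
grasp_force: 0.0
```

View pics/side5.png

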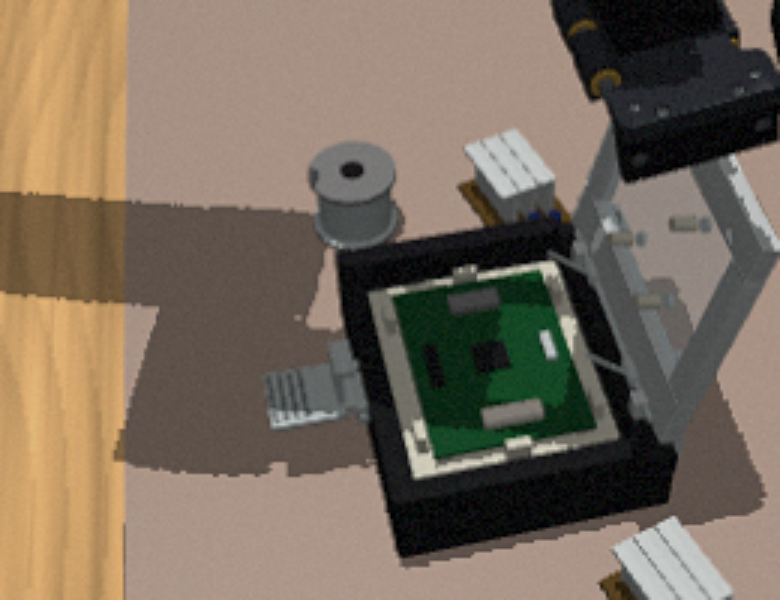

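The lid leans back past upright and appears to be on its stop. I'll back the gripper away and check.

```bash
python3 -m handwheel '[[-0.01,-0.001,0,0,0,0],[-0.025,-0.002,0,0,0,0],[-0.04,-0.003,0,0,0,0],[-0.06,-0.004,0,0,0,0],[-0.08,-0.006,0,0,0,0],[-0.1,-0.007,0.01,0,0,0],[-0.12,-0.008,0.03,0,0,0],[-0.13,-0.009,0.04,0,0,0]]'
python3 -m handwheel '[[0,0,0.02,0,0,0],[0,0.01,0.05,0,0,0],[0,0.03,0.07,0,0,0],[0,0.05,0.08,0,0,0],[0,0.07,0.08,0,0,0],[0,0.08,0.08,0,0,0],[0,0.08,0.08,0,0,0],[0,0.08,0.08,0,0,0]]'
python3 - <<'E'
from h import *
np.set_printoptions(precision=3,suppress=True)
p,d=cams.capture('side');cv2.imwrite('pics/side6.png',cv2.resize(p[100:340,140:460],None,fx=2.4,fy=2.4))
for q in('lid_front','lid_hinge','module_a_mid','reel_mid','tin_mid'):
    for x in models.tip_of(q,'side')[:2]:
        u,v=[int(round(a)) for a in x['position']];print(q,u,v,round(x['conf'],2),world('side',x['position'],d[v,u]))
E
```

```text
time_s: 12.22
position: [0.5134, -0.0436, 0.2657]
tcp_rot: [[-0.983, -0.068, 0.168], [-0.067, 0.998, 0.016], [-0.168, 0.004, -0.986]]
force: [0.1, -0.7, 0.4]
opening: 0.007
grasp_force: 0.0
time_s: 12.88
position: [0.5153, 0.0361, 0.3443]
tcp_rot: [[-0.983, -0.07, 0.168], [-0.068, 0.998, 0.015], [-0.169, 0.003, -0.986]]
force: [0.4, -0.3, -1.3]
opening: 0.002
grasp_force: 0.0
lid_front 375 181 0.57 [ 0.676 -0.039  0.214]
lid_hinge 342 246 0.89 [ 0.634 -0.036  0.065]
module_a_mid 364 339 0.68 [ 0.632 -0.211  0.04 ]
reel_mid 257 208 0.92 [0.496 0.101 0.045]
tin_mid 297 358 0.89 [ 0.525 -0.223  0.032]
```

View pics/side6.png

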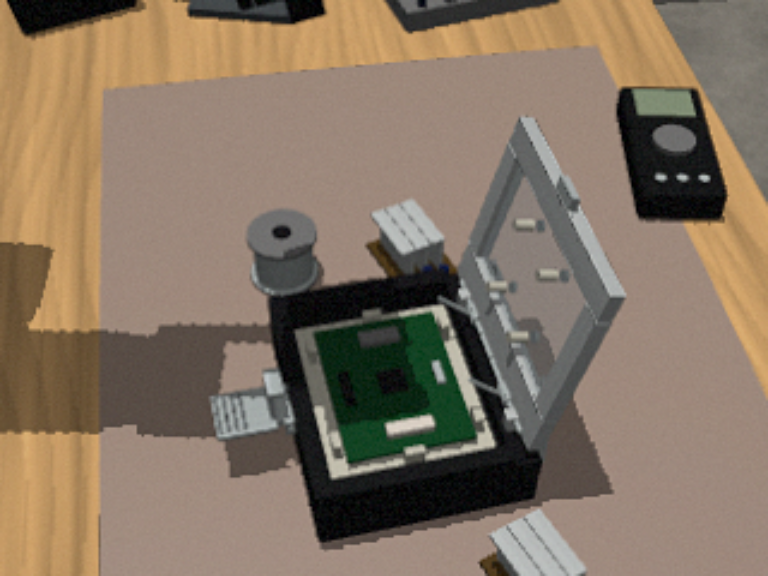

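The lid is at rest on its stop: its front edge, at (568,190) in the crop, measures (0.676, 0.214), which is about 1.85 rad. The latch is up and nothing else has moved.

```bash
python3 -c "
from rig import bot;print(bot.hand_in())"
```

```text
the job is handed in; nothing more can be done
None
```

The fixture is open and the job is handed in: the lid rests on its rear stop at about 1.85 rad, the latch is back up, and the board and the things beside the fixture show no movement in the last picture; the hand-in gave no verdict.

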